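# Tip salvaged bearing balls through the diverter chute into the yellow tray

### The job

Swing the flap of the diverter chute fully over so that it shuts off the blue tray's side and leaves the way to the yellow tray open. Then pick up the orange-gripped scoop that holds the steel bearing balls and tip it over the hopper, so that all three balls run down into the yellow tray. Finally set the empty scoop upright on the bench and let go.

Things in the scene. Friction and masses are not known exactly. Their poses are not given: they have to be found in the camera images.
- chute: Fixed blue two-way chute, 134 (x) by 200 (y) by 215 tall. Origin: centre of its underside; z up; exits to its own +y and -y, a tray under each. Blue plate on its -x face (robot side), clear window on +x. Hopper on top, narrowing to a throat 88 wide in y at height 160; below it the flap stands on the ridge between two 35 degree slides.
- hopper (a point): Centre of the chute's open hopper mouth, at height 215 mm: mouth 126 mm (chute x) by 200 mm (chute y), yellow edge on its two y ends. Axes as the chute's.
- flap (a joint): Yellow flap and its red lever, rad: 0 upright, positive leans to the chute's +y, negative to -y, stops at +-0.66. It shuts the side it leans to; parts leave on the other. Hinge along the chute's x at y 0, height 105 mm. Starts near upright, stays where left; 1.5 N sideways on the lever moves it. Push it with closed fingers or pinch it.
- lever_grip (a point): Middle of the lever's red grip (18 mm diameter, 55 mm long), 100 mm from the hinge, at the chute's x = -105 mm, 38 mm clear of the blue plate. The grip reaches from 70 to 125 mm from the hinge, below it a 10 mm rod: its tip is at height 230 mm when upright.
- tray_yellow: Yellow open tray, fixed, 140 (x) by 130 (y) by 34 mm tall, walls 4 mm. Origin: centre of its underside; axes as the chute's. It lies 150 mm from the chute's origin along the chute's +y or -y (varies); a blue tray of the same size lies on the other side.
- scoop: Loose green metal scoop with orange grip and three steel balls, 0.24-0.39 kg. Origin: centre of underside; z up; pouring lip to its own -x (starts roughly towards the robot). 110 (x) by 80 (y), side walls 45 mm tall, rear 32, front open. Floor falls 12 degrees from lip to rear: balls stay while level, leave when tipped lip-down 25 degrees or more (45 is quick).
- scoop_grip (a point): Point on the scoop's orange grip, over its origin at height 90 mm. The grip is a square block 26 by 26 mm from height 68 to 110 mm, sides along the scoop's x and y, standing on a flat bridge (top at 68 mm); pinch it from above across either pair of faces. A like scoop with a black grip and brass balls is not needed.
- scoop_lip (a point): Middle of the scoop's pouring lip edge, in the scoop's frame at x = -55 mm, y = 0, height 28 mm.
- ball1_center (a point): Centre of a steel bearing ball, 22 mm diameter, 44 g, at the rear of the scoop.
- ball2_center (a point): Centre of the second steel ball, the same.
- ball3_center (a point): Centre of the third steel ball, the same.

How it is judged (in metres and radians):
On the way, in this order (a step that is already met when the one before it is completed fails the run):
1. the flap is swung over to shut off the blue tray's side (((y of tray_yellow in the frame of chute above 0 m and value of joint flap below -0.48 rad) or (y of tray_yellow in the frame of chute below 0 m and value of joint flap above 0.48 rad))), for 0.1 s.
2. the scoop is tipped with its lip over the chute's hopper (x of scoop_lip in the frame of chute between -0.1 and 0.1 m and y of scoop_lip in the frame of chute between -0.13 and 0.13 m and z of scoop_lip in the frame of chute above 0.16 m and angle between scoop's own z axis and vertical above 0.26 rad), for 0.1 s.
At the end, for the whole second after the job is handed in: All three steel balls lie in the yellow tray (centres inside its outline and not above its rim), the flap still leans to the blue tray's side (within 10 degrees of its stop), and the orange-gripped scoop stands upright on the bench (within 8 degrees, within 12 mm of the bench), at rest (x of ball1_center in the frame of tray_yellow between -0.07 and 0.07 m and y of ball1_center in the frame of tray_yellow between -0.065 and 0.065 m and z of each of ball1_center, ball2_center, ball3_center in the frame of tray_yellow below 0.035 m and x of ball2_center in the frame of tray_yellow between -0.07 and 0.07 m and y of ball2_center in the frame of tray_yellow between -0.065 and 0.065 m and x of ball3_center in the frame of tray_yellow between -0.07 and 0.07 m and y of ball3_center in the frame of tray_yellow between -0.065 and 0.065 m and ((y of tray_yellow in the frame of chute above 0 m and value of joint flap below -0.48 rad) or (y of tray_yellow in the frame of chute below 0 m and value of joint flap above 0.48 rad)) and angle between scoop's own z axis and vertical below 0.15 rad and height (world z) of scoop between -0.01 and 0.012 m and linear speed of scoop below 0.03 m/s); the robot touches nothing.
It also fails if it takes over 70 s, if anything falls off the work surface, if the arm or the gripper's body presses on something with over 40 N, if the wrist force passes 120 N, or if a joint passes its speed limit or range.

### The arm

A 6-joint arm with a two-finger parallel gripper is mounted at the origin on the work surface. World frame = base frame: x ahead of the robot, y to its left, z up, the work surface at z = 0. Lengths are in m, angles in degrees, forces in N, time in s.
With the tool pointing down it reaches from about 0.3 to 0.85 m from the base axis. Payload 4.2 kg.
Tool frame: the origin (TCP) lies at the very end of the fingers, on their centre line; the grasp point (between the pads) lies 19 mm behind it (tcp_to_grasp is the distance from the TCP to the grasp point, in m); z points along the fingers, y is the line along which they close (so a half turn about z gives the same grasp; the last joint's range is limited). The gripper opens to 91 mm and grips with 3 to 60 N. Pads are 32 mm wide; open, the fingers measure 118 mm over their backs; the gripper's body (76 mm by 178 mm) begins 60 mm behind the grasp point.
Start: joints at [-74.141, 18.312, 89.639, -0, 72.044, -1.146], TCP at [0.168, -0.55, 0.214] pointing down, gripper open.
Joint ranges: [-177.97, 177.97], [-48.28, 115.42], [12.27, 149.76], [-77.06, 257.06], [2.81, 150.46], [-146.56, 146.56]. Speed limits (degrees/s): [147.25, 147.25, 180, 180, 180, 180].

### API

Orientations are given as a 3x3 rotation matrix whose columns are the frame's x, y, z axes.
In Python, from rig import get_state, camera, hand_in, tcp_to_grasp gives the robot as it stands. The module is installed in compiled form; this text tells all that it offers.
- The arm moves only by the tool step_arm, never from a script. Its argument "motion" is a list that holds one entry, the list of rows, each a list of 7 numbers: the shift along the tool's x, y, z as a fraction of full scale, then the turn, a rotation vector about the tool's x, y, z as a fraction of full scale, then the opening, from -1 (shut) to 1 (fully open). In form: [[[dx, dy, dz, rx, ry, rz, grip], ...]]. A call has 1 to 8 rows; each row is the pose to reach, as a shift and turn from the pose commanded when the call began, along the tool's axes at that moment, turning the shorter way round; what a row does not reach only later rows make up. Full scale, the value 1, is 50 cm for a shift and 360 degrees for a turn. A row lasts 1/8 s, in which the tool goes at most 62.5 mm and 10.7 degrees, less where a joint would pass 70% of its speed; a pose out of reach is approached as far as the arm can. A call with a number of a shift or a turn outside -1 to 1 is refused whole. A call with a gripper value outside its range is refused whole. The fingers move at their own pace and stop on an object; the grip force is fixed at half the most. Time passes only in rows, so rows that repeat a pose let the fingers close. It gives the time, the measured TCP pose, the force, the opening and the grip force at its end, in the units of the state.
- get_state(): the state, without advancing time (a new reading comes with each control period).
- camera(name): name is "scene" or "top" or "wrist"; returns a dict with "image" (420x560x3 uint8, red, green, blue), "vfov" (degrees; the focal length in pixels is half the picture's height over the tangent of half this angle, whatever the lens; pixels are square), "cx", "cy" (the principal point, pixels), "k1" (the pictures are not rectified: a ray, as slopes to the right and down, at radius r is drawn at 1 + k1 r^2 times it, then the intrinsics apply), "eye" and "orientation" of the camera in the world. Camera axes: x right, y down, z forward; pixel columns grow to the right and rows downward; lengths in m; the calibration is good to about 2 mm. A picture is of the moment at which its call begins. There is no depth.
- hand_in(): hands the job in; it is judged then, once.
The state is a dict: "time": time; "joints": joint angles; "joint_velocities": joint speeds; "tau": joint torques, N m; "ee_pos": TCP position; "orientation": TCP orientation; "ft_force": force on the tool from outside, world axes, zero at the start; "ft_torque": the same for the moment, N m; "finger_gap": finger opening in m; "finger_force": force on a finger pad.
Only numpy, scipy, OpenCV 4.12 (cv2) and the standard library are available. Lean on these libraries where they do the work, as an engineer would, in place of code of your own. Each camera call takes 0.05 s, during which the arm holds its last target. There are 200 camera calls.

## Working session

There is one attempt and no reset: what is moved stays moved. The work goes in short steps, Python scripts to look and compute and a tool call to move; the robot and the scene stay as the last step left them, time stands still between calls to the robot, and variables do not carry over. Pictures are saved under pics/ and viewed, at most 10 in all, crops included, and the job is handed in when it is done.

Besides the shell and the picture viewer there is one more tool, called by a JSON object that holds its "fn" and its "kwargs". step_arm: Moves the arm, as the interface text tells. Shift numbers are shares of 50 cm and turn numbers shares of 360 degrees, none past 1 either way. Its arguments: {"type":"object","properties":{"motion":{"type":"array"}},"required":["motion"]}

```bash
mkdir -p pics
python3 - <<'E'
from rig import *
import cv2,numpy as np
print(get_state(),tcp_to_grasp)
for n in("scene","top"):
    c=camera(n);cv2.imwrite(f"pics/{n}0.png",c["image"][:,:,::-1]);print({k:v for k,v in c.items() if k!="image"})
E
```

```text
{'time': 0.0, 'joints': array([-7.41417196e+01,  1.83522149e+01,  8.97074086e+01, -4.11838261e-04,
        7.20456392e+01, -1.14565581e+00]), 'joint_velocities': array([-0.03174083,  0.00094002,  0.01544283,  0.03952529,  0.12982944,
       -0.01226353]), 'tau': array([ 1.43319270e-03, -4.12457013e+01, -2.31971669e+01,  7.28668389e-02,
        4.55861783e-02, -1.53628116e-04]), 'ee_pos': array([ 0.1680091 , -0.54935844,  0.21310776]), 'orientation': array([[ 9.56284025e-01,  2.92439061e-01, -5.08603225e-04],
       [ 2.92439501e-01, -9.56282396e-01,  1.76538891e-03],
       [ 2.99003627e-05, -1.83694888e-03, -9.99998312e-01]]), 'ft_force': array([-0.76467394,  0.61491654,  0.24938282]), 'ft_torque': array([-0.00428459, -0.00541427, -0.00645579]), 'finger_force': 0.0, 'finger_gap': 0.09123894982277544} 0.0188
{'vfov': 50.7517479127306, 'cx': 267.7090435829431, 'cy': 214.3967906308215, 'k1': -0.015959238400759145, 'eye': array([ 0.84494023, -0.64987658,  0.75707598]), 'orientation': array([[ 0.86216419,  0.33702619, -0.37826743],
       [ 0.50659352, -0.56466821,  0.65154648],
       [ 0.00599264, -0.75336788, -0.65757199]])}
{'vfov': 44.05472463515784, 'cx': 272.0324971410031, 'cy': 198.7745092938802, 'k1': -0.048913772831356034, 'eye': array([ 0.37030288, -0.04491795,  1.26549523]), 'orientation': array([[ 0.00725713, -0.99020475,  0.13943415],
       [-0.99989435, -0.00894186, -0.0114599 ],
       [ 0.01259445, -0.13933625, -0.99016503]])}
```

View pics/scene0.png

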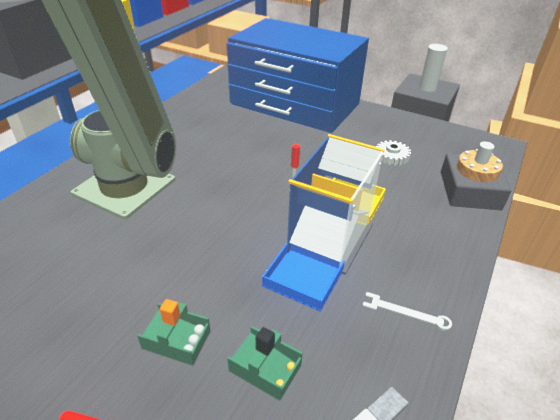

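View pics/top0.png

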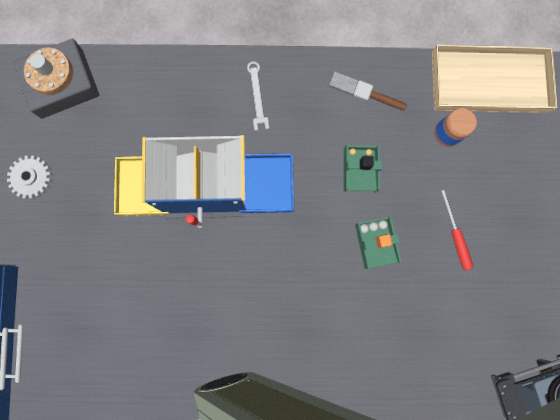

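The scene view shows the lever at (295,157), the orange scoop at (172,325) and the yellow tray behind the chute. The top view has the yellow tray left (+y) of the chute (195,175), the red lever at (191,219) and the orange grip at (385,241), so the flap must go to -y.

```bash
cat > h.py <<'E'
from rig import *
import cv2,numpy as np
def K(c):
    f=210/np.tan(np.radians(c["vfov"]/2));return np.array([[f,0,c["cx"]],[0,f,c["cy"]],[0,0,1.]])
def rays(c,p):
    d=(np.atleast_2d(np.asarray(p,float))-[c["cx"],c["cy"]])/K(c)[0,0]
    u=cv2.undistortPoints(d.reshape(-1,1,2),np.eye(3),np.array([c["k1"],0,0,0,0.])).reshape(-1,2)
    return np.c_[u,np.ones(len(u))]@c["orientation"].T
def plane(c,p,z):
    r=rays(c,p);return c["eye"]+r*((z-c["eye"][2])/r[:,2])[:,None]
def tri(c1,p1,c2,p2):
    a,b=rays(c1,p1)[0],rays(c2,p2)[0];a/=np.linalg.norm(a);b/=np.linalg.norm(b)
    s=np.linalg.lstsq(np.c_[a,-b],c2["eye"]-c1["eye"],rcond=None)[0]
    P,Q=c1["eye"]+a*s[0],c2["eye"]+b*s[1];return (P+Q)/2,np.linalg.norm(P-Q)
def proj(c,X):
    v=(np.atleast_2d(X)-c["eye"])@c["orientation"];s=v[:,:2]/v[:,2:]
    return s*(1+c["k1"]*(s**2).sum(1))[:,None]*K(c)[0,0]+[c["cx"],c["cy"]]
R={"red":((0,170,80),(5,255,255)),"orange":((7,180,120),(17,255,255)),"yellow":((21,150,80),(32,255,255)),"green":((65,60,30),(90,255,255)),"blue":((100,150,60),(120,255,255))}
def blobs(c,col,amin=30):
    h=cv2.cvtColor(c["image"],cv2.COLOR_RGB2HSV);m=cv2.inRange(h,*map(np.array,R[col]))
    cs,_=cv2.findContours(m,cv2.RETR_EXTERNAL,cv2.CHAIN_APPROX_NONE);o=[]
    for k in sorted(cs,key=cv2.contourArea,reverse=True):
        if cv2.contourArea(k)>=amin:
            M=cv2.moments(k);o.append((M["m10"]/M["m00"],M["m01"]/M["m00"],cv2.contourArea(k),k))
    return o
E
python3 - <<'E'
from h import *
for n in("top","scene"):
    c=camera(n)
    for col in R:
        for b in blobs(c,col)[:5]:
            r=cv2.minAreaRect(b[3]);print(n,col,np.round(b[:3],1),"box",cv2.boxPoints(r).round(0).astype(int).tolist())
    im=c["image"][:,:,::-1]
    if n=="top": a=cv2.resize(im[120:280,100:420],(800,400),interpolation=cv2.INTER_CUBIC);cv2.imwrite("pics/topz.png",a)
    else: a=cv2.resize(im[130:370,130:450],(800,600),interpolation=cv2.INTER_CUBIC);cv2.imwrite("pics/scz.png",a)
E
```

```text
top red [458.9 250.7  70. ] box [[450, 232], [454, 230], [467, 268], [463, 269]]
top red [466.2 250.3  50. ] box [[458, 229], [462, 228], [473, 267], [469, 268]]
top yellow [117.4 187.3  73.5] box [[115, 212], [117, 159], [120, 159], [118, 212]]
top green [ 377.8  242.4 1621.5] box [[355, 224], [393, 215], [403, 261], [365, 269]]
top green [ 361.6  168.  1522.5] box [[344, 145], [381, 145], [381, 191], [344, 191]]
top blue [ 251.5  188.7 3512. ] box [[144, 157], [292, 153], [293, 211], [145, 215]]
top blue [  7.1 296.  780. ] box [[0, 266], [16, 266], [16, 330], [0, 330]]
top blue [444.2 134.9 172. ] box [[431, 129], [443, 119], [460, 140], [448, 150]]
top blue [  4.8 401.7  66. ] box [[0, 412], [0, 391], [9, 391], [9, 412]]
scene red [173.    5.3 207.5] box [[162, 0], [187, 0], [187, 13], [162, 13]]
scene red [ 73.9 416.2 164.5] box [[60, 411], [98, 411], [98, 419], [60, 419]]
scene red [295.1 155.3  97.5] box [[292, 166], [293, 145], [299, 145], [298, 166]]
scene orange [167.9 315.7 122.5] box [[158, 322], [161, 301], [177, 303], [174, 324]]
scene yellow [331.3 187.2 730. ] box [[2
[... 195 characters left out ...]
, 26], [133, 28]]
scene yellow [355.9 142.4  63. ] box [[328, 136], [328, 134], [383, 149], [383, 151]]
scene green [ 266.   364.3 2783. ] box [[222, 366], [252, 317], [309, 351], [279, 400]]
scene green [ 176.5  336.1 2381. ] box [[133, 343], [159, 291], [215, 319], [189, 371]]
scene blue [ 302.4  276.  3157.5] box [[258, 284], [280, 234], [345, 262], [324, 312]]
scene blue [ 302.5   40.3 3037. ] box [[229, 41], [236, 10], [367, 38], [360, 69]]
scene blue [  34.   156.6 3034.5] box [[-21, 165], [69, 110], [90, 145], [0, 200]]
scene blue [ 179.3   75.1 1423. ] box [[149, 73], [207, 44], [221, 71], [162, 100]]
scene blue [ 308.9   74.4 1067.5] box [[226, 80], [233, 45], [341, 67], [334, 102]]
```

View pics/topz.png

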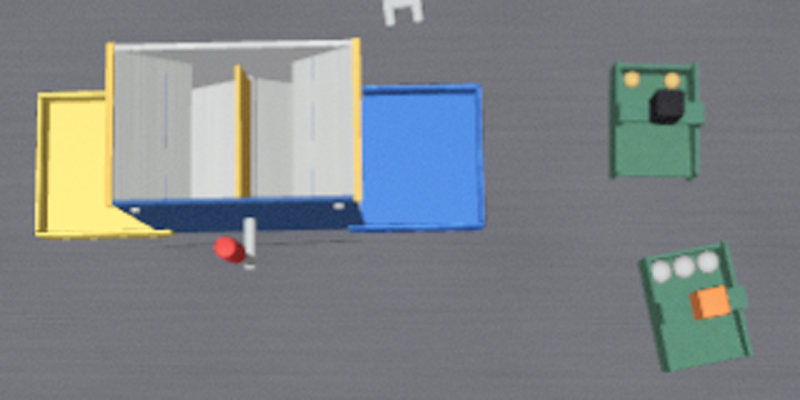

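View pics/scz.png

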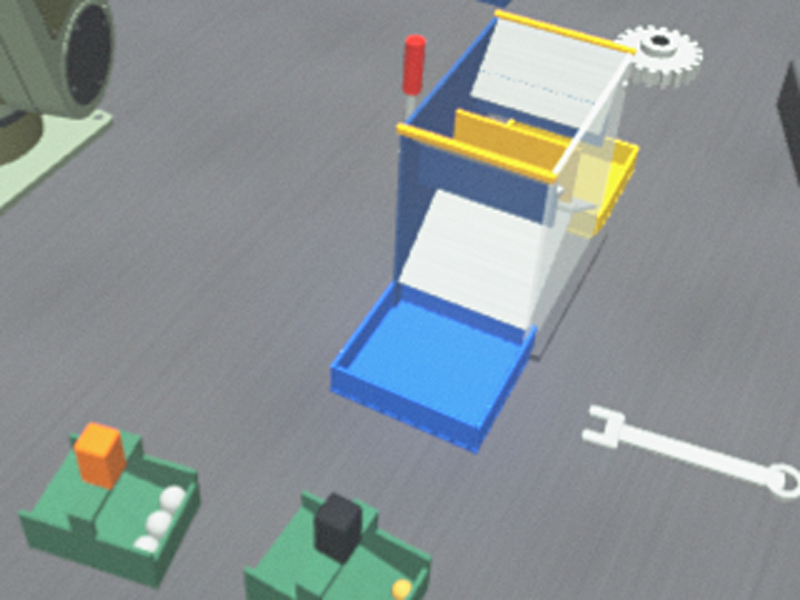

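The zoomed views show the hopper's four corners, the lever tip (top (189,220), scene (296,145)), and the orange grip's top face (top about (386,240), scene about (170,306)). Triangulating these.

Run:
```python
from h import *
t,s=camera("top"),camera("scene")
np.set_printoptions(precision=4,suppress=True)
T=lambda x,y:(100+x/2.5,120+y/2.5)
S=lambda x,y:(130+x/2.5,130+y/2.5)
for n,a,b in [("-y near",T(361,200),S(398,127)),("-y far",T(360,38),S(555,179)),("+y near",T(106,206),S(497,13)),("+y far",T(106,43),S(634,51)),("tip",T(223,249),S(415,38)),("orange",T(714,300),S(101,441)),("bluecorner",T(483,228),S(333,370)),("bluefar",T(480,86),S(475,432))]:
    print(n,*tri(t,a,s,b),plane(t,a,.215)[0] if 'y' in n else plane(t,a,.11)[0])
g=blobs(t,"green")[0][3]
print(plane(t,[T(725,242),T(642,259),T(667,370),T(750,354)],.045))
print("orange top face",plane(t,[T(697,290),T(726,286),T(732,313),T(704,318)],.11))
for n,c in(("top",t),("scene",s)):
    h=cv2.cvtColor(c["image"],cv2.COLOR_RGB2HSV)
    p=[(191,219),(385,241)] if n=="top" else [(295,155),(170,307)]
    for q in p: print(n,q,h[q[1],q[0]])
```

```text
-y near [0.5164 0.     0.2139] 0.0024357616403609846 [ 0.5152 -0.0007  0.215 ]
-y far [0.6526 0.0028 0.2144] 0.002546671818003102 [0.6513 0.0022 0.215 ]
+y near [0.51   0.2091 0.2115] 0.0025485818002806025 [0.5084 0.2076 0.215 ]
+y far [0.6452 0.2138 0.2121] 0.0015437037108805341 [0.6451 0.2135 0.215 ]
tip [0.4739 0.1099 0.2258] 0.002287052920201879 [0.4844 0.1264 0.11  ]
orange [ 0.4443 -0.3128  0.1037] 0.004486836667387214 [ 0.4422 -0.3129  0.11  ]
bluecorner [ 0.5178 -0.1091  0.022 ] 0.005402864982625197 [ 0.5053 -0.106   0.11  ]
bluefar [ 0.6552 -0.1072  0.0249] 0.00045110704773813415 [ 0.6355 -0.103   0.11  ]
[[ 0.5015 -0.3397  0.045 ]
 [ 0.4846 -0.2601  0.045 ]
 [ 0.3804 -0.2822  0.045 ]
 [ 0.3957 -0.361   0.045 ]]
orange top face [[ 0.4511 -0.2977  0.11  ]
 [ 0.4548 -0.324   0.11  ]
 [ 0.4307 -0.3288  0.11  ]
 [ 0.4261 -0.3035  0.11  ]]
top (191, 219) [  1 160 245]
top (385, 241) [ 13 155 251]
scene (295, 155) [  1 175 200]
scene (170, 307) [ 20 189 247]
```

Chute is at about (0.581, 0.106) with yaw 1.8°, and the scoop grip at (0.441, -0.313) with yaw 11.7°. I'll push the lever from its +y side with closed fingers.

```bash
cat >> h.py <<'E'
from scipy.spatial.transform import Rotation as Ro
def down(yx):  # tool down, tool x at yaw yx (deg)
    a=np.radians(yx);return np.array([[np.cos(a),np.sin(a),0],[np.sin(a),-np.cos(a),0],[0,0,-1.]])
def go(p,Rt,p0=None,R0=None):
    st=get_state();p0=st["ee_pos"] if p0 is None else np.array(p0);R0=st["orientation"] if R0 is None else R0
    rv=Ro.from_matrix(R0.T@Rt).as_rotvec(degrees=True)
    print(np.r_[R0.T@(np.array(p)-p0)/.5,rv/360].round(4).tolist())
E
python3 - <<'E'
from h import *
R0=down(17);p0=[.168,-.55,.214]
R1=down(1.8)
go([.44,.19,.33],R1,p0,R0)
E
```

```text
[0.9529, -1.2563, -0.232, 0.0, 0.0, 0.0422]
```

{"fn": "step_arm", "kwargs": {"motion": [[[0.1, -0.1, -0.23, 0, 0, 0.042, -1], [0.2, -0.25, -0.23, 0, 0, 0.042, -1], [0.57, -0.75, -0.232, 0, 0, 0.042, -1], [0.57, -0.75, -0.232, 0, 0, 0.042, -1], [0.57, -0.75, -0.232, 0, 0, 0.042, -1], [0.57, -0.75, -0.232, 0, 0, 0.042, -1], [0.57, -0.75, -0.232, 0, 0, 0.042, -1], [0.57, -0.75, -0.232, 0, 0, 0.042, -1]]]}}

```text
time: 1.3
ee_pos: [0.3282, -0.1145, 0.3296]
orientation: [[0.999, 0.032, 0.001], [0.032, -0.999, -0.001], [0.001, 0.001, -1.0]]
ft_force: [1.1, -0.8, -0.5]
finger_gap: 0.014
finger_force: 0.0
```

Run:
```python
from h import *
print(get_state()["ee_pos"],get_state()["orientation"].round(3).tolist());go([.471,.19,.30],down(1.8));go([.471,.19,.168],down(1.8))
```

```text
[ 0.32822126 -0.11449536  0.32956839] [[0.999, 0.032, 0.001], [0.032, -0.999, -0.001], [0.001, 0.001, -1.0]]
[0.3049, -0.5995, 0.0592, 0.0001, -0.0002, 0.0001]
[0.3045, -0.5997, 0.3232, 0.0001, -0.0002, 0.0001]
```

{"fn": "step_arm", "kwargs": {"motion": [[[0.305, -0.6, 0.03, 0, 0, 0, -1], [0.305, -0.6, 0.03, 0, 0, 0, -1], [0.305, -0.6, 0.03, 0, 0, 0, -1], [0.305, -0.6, 0.03, 0, 0, 0, -1], [0.305, -0.6, 0.03, 0, 0, 0, -1], [0.305, -0.6, 0.03, 0, 0, 0, -1], [0.305, -0.6, 0.2, 0, 0, 0, -1], [0.305, -0.6, 0.323, 0, 0, 0, -1]]]}}

```text
time: 2.3
ee_pos: [0.4709, 0.1884, 0.1881]
orientation: [[0.999, 0.033, 0.002], [0.033, -0.999, 0.0], [0.002, -0.0, -1.0]]
ft_force: [0.7, -0.8, -0.9]
finger_gap: 0.0005
finger_force: 0.0
```

Run:
```python
from h import *
print(get_state()["ee_pos"]);go([.471,.19,.168],down(1.8));go([.472,.053,.168],down(1.8))
c=camera("top");cv2.imwrite("pics/a.png",c["image"][:,:,::-1])
```

```text
[0.47090469 0.18838479 0.18814674]
[0.0002, -0.0032, 0.0403, -0.0, -0.0003, 0.0003]
[-0.0069, 0.2707, 0.0402, -0.0, -0.0003, 0.0003]
```

View pics/a.png

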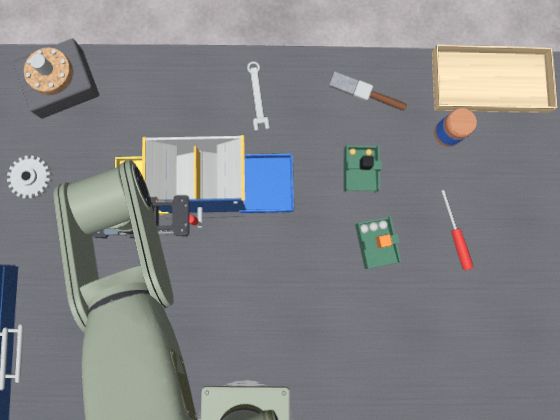

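{"fn": "step_arm", "kwargs": {"motion": [[[0, 0, 0, 0, 0, 0, -1], [-0.002, 0.06, 0, 0, 0, 0, -1], [-0.002, 0.12, 0, 0, 0, 0, -1], [-0.003, 0.17, 0, 0, 0, 0, -1], [-0.005, 0.2, 0, 0, 0, 0, -1], [-0.005, 0.215, 0, 0, 0, 0, -1], [-0.005, 0.22, 0, 0, 0, 0, -1], [-0.005, 0.22, 0, 0, 0, 0, -1]]]}}

```text
time: 3.35
ee_pos: [0.4718, 0.0787, 0.1894]
orientation: [[0.999, 0.033, 0.0], [0.033, -0.999, -0.0], [0.0, 0.0, -1.0]]
ft_force: [-0.1, -0.2, 1.2]
finger_gap: 0.0002
finger_force: 0.3
```

{"fn": "step_arm", "kwargs": {"motion": [[[0, 0.006, 0, 0, 0, 0, -1], [0, 0.012, 0, 0, 0, 0, -1], [0, 0.016, 0, 0, 0, 0, -1], [0, 0.016, 0, 0, 0, 0, -1]]]}}

```text
time: 3.85
ee_pos: [0.4718, 0.0703, 0.189]
orientation: [[0.999, 0.033, -0.001], [0.033, -0.999, -0.0], [-0.001, 0.0, -1.0]]
ft_force: [0.6, 0.3, -0.3]
finger_gap: 0.0003
finger_force: 0.2
```

{"fn": "step_arm", "kwargs": {"motion": [[[0, 0.006, 0, 0, 0, 0, -1], [0, 0.012, 0, 0, 0, 0, -1], [0, 0.018, 0, 0, 0, 0, -1], [0, 0.02, 0, 0, 0, 0, -1], [0, 0.02, 0, 0, 0, 0, -1]]]}}

```text
time: 4.47
ee_pos: [0.4723, 0.0603, 0.1891]
orientation: [[0.999, 0.033, 0.0], [0.033, -0.999, -0.0], [0.0, 0.0, -1.0]]
ft_force: [-0.4, 0.5, 0.2]
finger_gap: 0.0008
finger_force: 0.2
```

{"fn": "step_arm", "kwargs": {"motion": [[[0, 0.006, 0, 0, 0, 0, -1], [0, 0.012, 0, 0, 0, 0, -1], [0, 0.016, 0, 0, 0, 0, -1], [0, 0.016, 0, 0, 0, 0, -1]]]}}

```text
time: 4.97
ee_pos: [0.4725, 0.0547, 0.1892]
orientation: [[1.0, 0.031, 0.0], [0.031, -0.999, 0.005], [0.0, -0.005, -1.0]]
ft_force: [0.3, 8.0, 0.6]
finger_gap: 0.0002
finger_force: 3.4
```

Run:
```python
from h import *
R["red"]=((0,120,80),(6,255,255))
t,s=camera("top"),camera("scene")
for b in blobs(s,"red",20): print(b[:3],cv2.minAreaRect(b[3]))
for b in blobs(t,"red",10): print(b[:3])
a=cv2.resize(s["image"][120:270,230:430,::-1],(800,600));cv2.imwrite("pics/b.png",a)
```

```text
(175.1658878504673, 5.426791277258567, 214.0) ((177.0, 7.0), (14.0, 22.0), 90.0)
(74.11936339522546, 415.9434129089301, 188.5) ((79.0, 415.0), (8.0, 40.0), 90.0)
(281.4974093264249, 177.26597582037994, 96.5) ((281.7500305175781, 177.25001525878906), (15.55634880065918, 7.77817440032959), 45.0)
(461.92869641294834, 249.4291338582677, 381.0)
```

View pics/b.png

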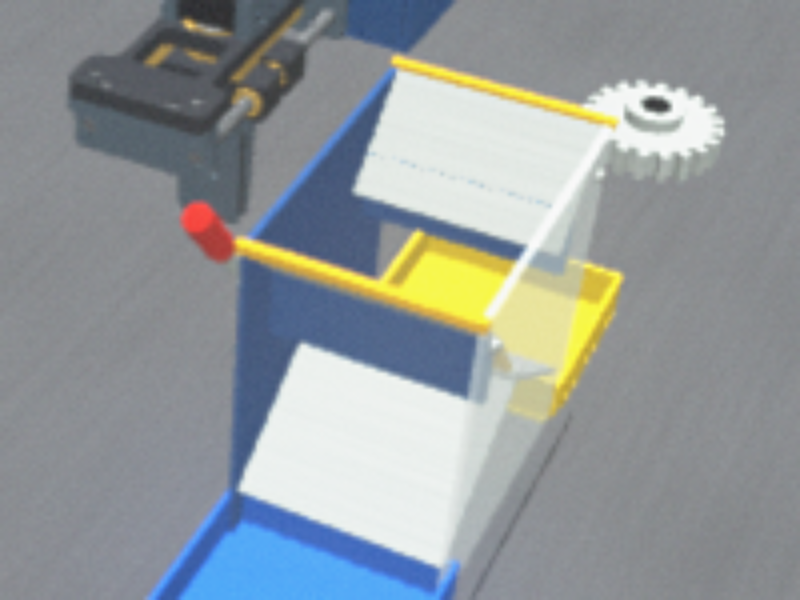

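The lever leans fully to -y against its stop (8 N reaction), and the red tip is at scene px (280,175). Now I'll retreat and hover above the scoop.

Run:
```python
from h import *
go([.441,-.313,.27],down(101.7));
```

```text
[-0.0864, 0.7323, -0.1655, -0.0006, -0.0007, -0.2774]
```

{"fn": "step_arm", "kwargs": {"motion": [[[0, -0.08, 0, 0, 0, 0, -1], [0, -0.08, -0.1, 0, 0, 0, -1], [0, -0.08, -0.22, 0, 0, 0, -1], [0, -0.08, -0.26, 0, 0, 0, -1]]]}}

```text
time: 5.58
ee_pos: [0.4726, 0.0922, 0.323]
orientation: [[0.999, 0.033, 0.007], [0.033, -0.999, -0.0], [0.007, 0.0, -1.0]]
ft_force: [0.6, 0.3, -0.3]
finger_gap: 0.0007
finger_force: 0.0
```

Run:
```python
from h import *
print(get_state()["ee_pos"]);go([.441,-.313,.27],down(101.7));
```

```text
[0.47264911 0.09223824 0.32304843]
[-0.0908, 0.8079, 0.1057, 0.001, -0.0008, -0.2772]
```

{"fn": "step_arm", "kwargs": {"motion": [[[-0.09, 0.808, 0.1, 0, 0, -0.277, 1], [-0.09, 0.808, 0.1, 0, 0, -0.277, 1], [-0.09, 0.808, 0.1, 0, 0, -0.277, 1], [-0.09, 0.808, 0.1, 0, 0, -0.277, 1], [-0.09, 0.808, 0.1, 0, 0, -0.277, 1], [-0.09, 0.808, 0.1, 0, 0, -0.277, 1], [-0.09, 0.808, 0.1, 0, 0, -0.277, 1], [-0.09, 0.808, 0.1, 0, 0, -0.277, 1]]]}}

```text
time: 6.58
ee_pos: [0.4383, -0.316, 0.2683]
orientation: [[0.191, 0.982, -0.002], [0.982, -0.191, -0.001], [-0.001, -0.002, -1.0]]
ft_force: [-0.1, 0.1, -0.3]
finger_gap: 0.0775
finger_force: 0.0
```

Run:
```python
from h import *
print(get_state()["ee_pos"]);go([.441,-.313,.27],down(101.7));
```

```text
[ 0.43833433 -0.31602517  0.26827942]
[0.007, 0.0041, -0.0035, -0.0003, 0.0001, -0.0631]
```

{"fn": "step_arm", "kwargs": {"motion": [[[0.007, 0.004, 0, 0, 0, -0.063, 1], [0.007, 0.004, 0, 0, 0, -0.063, 1], [0.007, 0.004, 0, 0, 0, -0.063, 1], [0.007, 0.004, 0, 0, 0, -0.063, 1]]]}}

```text
time: 7.08
ee_pos: [0.442, -0.3099, 0.2691]
orientation: [[-0.197, 0.981, -0.0], [0.981, 0.197, -0.0], [-0.0, -0.0, -1.0]]
ft_force: [-0.2, -0.3, 0.6]
finger_gap: 0.0912
finger_force: 0.0
```

Run:
```python
from h import *
print(get_state()["ee_pos"],get_state()["orientation"].round(3).tolist(),get_state()["joints"].round(0))
c=camera("wrist");cv2.imwrite("pics/w.png",c["image"][:,:,::-1]);print(c["eye"],c["orientation"].round(2).tolist())
print(proj(c,[[.441,-.313,.11],[.441,-.313,.068]]))
```

```text
[ 0.44201285 -0.30989362  0.26913298] [[-0.197, 0.981, -0.0], [0.981, 0.197, -0.0], [-0.0, -0.0, -1.0]] [-36.  13.  89.  -0.  78. -48.]
[ 0.42664953 -0.23176506  0.43943519] [[0.98, 0.19, 0.06], [0.2, -0.94, -0.28], [-0.0, 0.28, -0.96]]
[[276.07358343 196.30124184]
 [276.28201088 187.40719224]]
```

View pics/w.png

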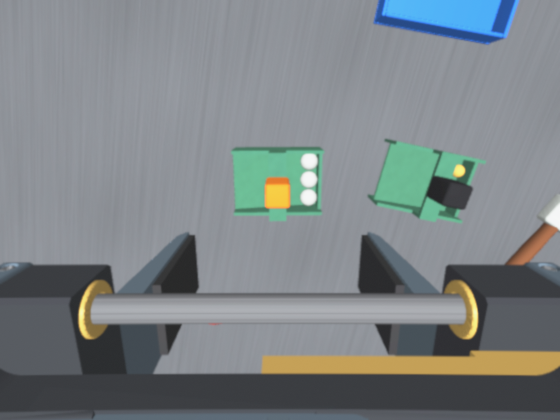

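The wrist view shows the orange grip's top face at about (277.5,194.5), against the predicted (276,196), and squarely aligned with the fingers. The three balls sit at the rear.

Run:
```python
from h import *
w,t,s=camera("wrist"),camera("top"),camera("scene")
print(tri(t,(385.6,240),w,(277.5,194.5)),tri(s,(170.4,306.4),w,(277.5,194.5)),plane(w,(277.5,194.5),.11))
go([.4412,-.3115,.074],down(101.7))
```

```text
(array([ 0.44487399, -0.32340514,  0.06087225]), np.float64(0.0018381845088719046)) (array([ 0.44374432, -0.31155045,  0.10206646]), np.float64(0.0033196969721098176)) [[ 0.44213625 -0.31077413  0.11      ]]
[-0.003, -0.0026, 0.3904, -0.0, 0.0, -0.0008]
```

{"fn": "step_arm", "kwargs": {"motion": [[[0, -0.003, 0.1, 0, 0, 0, 1], [0, -0.003, 0.2, 0, 0, 0, 1], [0, -0.003, 0.3, 0, 0, 0, 1], [0, -0.003, 0.36, 0, 0, 0, 1], [0, -0.003, 0.386, 0, 0, 0, 1], [0, -0.003, 0.386, 0, 0, 0, 1]]]}}

```text
time: 8.02
ee_pos: [0.4408, -0.3101, 0.076]
orientation: [[-0.199, 0.98, -0.0], [0.98, 0.199, 0.0], [0.0, -0.0, -1.0]]
ft_force: [-0.7, 0.1, 0.0]
finger_gap: 0.0914
finger_force: 0.0
```

{"fn": "step_arm", "kwargs": {"motion": [[[0, 0, 0, 0, 0, 0, -1], [0, 0, 0, 0, 0, 0, -1], [0, 0, 0, 0, 0, 0, -1], [0, 0, 0, 0, 0, 0, -1], [0, 0, 0, 0, 0, 0, -1], [0, 0, 0, 0, 0, 0, -1], [0, 0, 0, 0, 0, 0, -1], [0, 0, 0, 0, 0, 0, -1]]]}}

```text
time: 9.02
ee_pos: [0.4409, -0.3101, 0.0761]
orientation: [[-0.199, 0.98, 0.0], [0.98, 0.199, -0.0], [-0.0, 0.0, -1.0]]
ft_force: [1.7, 0.1, -1.0]
finger_gap: 0.0259
finger_force: 30.0
```

{"fn": "step_arm", "kwargs": {"motion": [[[0, 0, -0.016, 0, 0, 0, -1], [0, 0, -0.056, 0, 0, 0, -1], [0, 0, -0.126, 0, 0, 0, -1], [0, 0, -0.216, 0, 0, 0, -1], [0, 0, -0.312, 0, 0, 0, -1], [0, 0, -0.402, 0, 0, 0, -1], [0, 0, -0.472, 0, 0, 0, -1], [0, 0, -0.512, 0, 0, 0, -1]]]}}

```text
time: 10.02
ee_pos: [0.4405, -0.31, 0.3341]
orientation: [[-0.199, 0.98, 0.001], [0.98, 0.199, -0.001], [-0.001, 0.001, -1.0]]
ft_force: [0.2, -0.3, -4.6]
finger_gap: 0.026
finger_force: 30.0
```

```bash
cat >> h.py <<'E'
D=np.array([[0,1,0],[1,0,0],[0,0,-1.]])
def pour(lip,tilt,yaw=-88.2):
    Rs=Ro.from_euler('z',yaw,degrees=True).as_matrix()@Ro.from_euler('y',-tilt,degrees=True).as_matrix()
    return np.array(lip)+Rs@np.array([.055,0,.048]),Rs@D
E
python3 - <<'E'
from h import *
print(get_state()["ee_pos"],get_state()["finger_gap"],get_state()["ft_force"])
p,Rt=pour([.581,.05,.284],0);print(p)
go(p,Rt)
E
```

```text
[ 0.44052862 -0.31000211  0.33411826] 0.025995808838292743 [ 0.19584596 -0.25290305 -4.59016184]
[ 0.58272759 -0.00497286  0.332     ]
[0.5414, 0.4, 0.0039, 0.0003, 0.0, 0.2769]
```

{"fn": "step_arm", "kwargs": {"motion": [[[0.011, 0.008, 0, 0, 0, 0.006, -1], [0.038, 0.028, 0, 0, 0, 0.019, -1], [0.076, 0.056, 0, 0, 0, 0.039, -1], [0.119, 0.088, 0, 0, 0, 0.061, -1], [0.162, 0.12, 0, 0, 0, 0.083, -1], [0.206, 0.152, 0, 0, 0, 0.105, -1], [0.243, 0.18, 0, 0, 0, 0.125, -1], [0.27, 0.2, 0, 0, 0, 0.138, -1]]]}}

```text
time: 11.02
ee_pos: [0.5115, -0.1567, 0.3317]
orientation: [[0.62, 0.784, -0.002], [0.784, -0.62, 0.001], [-0.001, -0.002, -1.0]]
ft_force: [0.5, -0.4, -4.3]
finger_gap: 0.026
finger_force: 30.0
```

Run:
```python
from h import *
print(get_state()["ee_pos"])
p,Rt=pour([.581,.05,.284],0)
go(p,Rt)
```

```text
[ 0.51152609 -0.15665058  0.33165203]
[0.3263, -0.0765, -0.0008, -0.0002, 0.0002, 0.1385]
```

{"fn": "step_arm", "kwargs": {"motion": [[[0.013, -0.003, 0, 0, 0, 0.006, -1], [0.039, -0.009, 0, 0, 0, 0.017, -1], [0.085, -0.02, 0, 0, 0, 0.036, -1], [0.137, -0.032, 0, 0, 0, 0.058, -1], [0.189, -0.044, 0, 0, 0, 0.08, -1], [0.241, -0.056, 0, 0, 0, 0.102, -1], [0.287, -0.067, 0, 0, 0, 0.122, -1], [0.326, -0.077, 0, 0, 0, 0.138, -1]]]}}

```text
time: 12.02
ee_pos: [0.5821, -0.005, 0.3315]
orientation: [[0.999, 0.034, -0.002], [0.034, -0.999, 0.0], [-0.002, -0.0, -1.0]]
ft_force: [0.3, 0.1, -4.1]
finger_gap: 0.0258
finger_force: 30.0
```

Run:
```python
from h import *
st=get_state();print(st["ee_pos"],st["joints"].round(0),st["orientation"].round(3).tolist())
for T,y in((8,.055),(16,.06),(24,.065),(32,.07),(40,.07),(48,.07)): go(*pour([.581,y,.275],T))
s=camera("scene");w=camera("top")
cv2.imwrite("pics/c.png",np.hstack([cv2.resize(s["image"][80:320,200:440],(400,400)),cv2.resize(w["image"][80:280,100:300],(400,400))])[:,:,::-1])
```

```text
[ 0.58210427 -0.00504185  0.33152646] [-2. 16. 76.  0. 88. 86.] [[0.999, 0.034, -0.002], [0.034, -0.999, 0.0], [-0.002, -0.0, -1.0]]
[0.0016, -0.0245, 0.0027, -0.0222, 0.0003, 0.0004]
[0.002, -0.0508, -0.0095, -0.0445, 0.0003, 0.0004]
[0.0023, -0.0786, -0.0194, -0.0667, 0.0002, 0.0004]
[0.0027, -0.1077, -0.0266, -0.0889, 0.0002, 0.0005]
[0.0027, -0.1275, -0.0312, -0.1111, 0.0002, 0.0005]
[0.0028, -0.1478, -0.0329, -0.1334, 0.0001, 0.0005]
```

View pics/c.png

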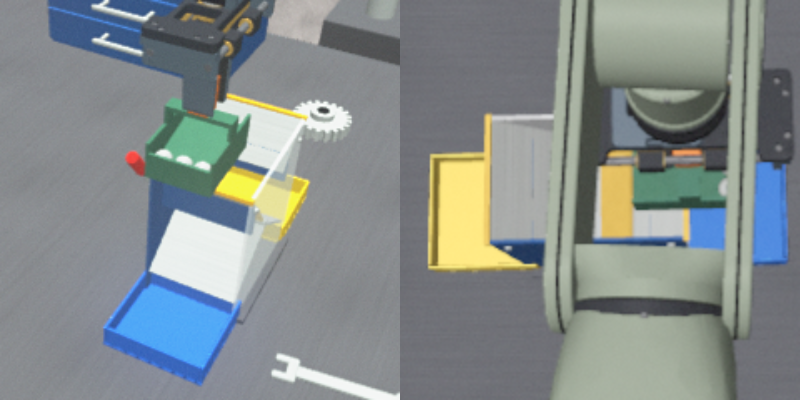

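Scoop level above the hopper with all three balls at its rear; lip faces +y, and the top view shows the flap leaning to the blue side. Tipping now.

{"fn": "step_arm", "kwargs": {"motion": [[[0.001, -0.012, 0.002, -0.011, 0, 0, -1], [0.002, -0.025, 0.003, -0.022, 0, 0, -1], [0.002, -0.038, -0.003, -0.033, 0, 0, -1], [0.002, -0.051, -0.01, -0.045, 0, 0, -1], [0.002, -0.065, -0.015, -0.056, 0, 0, -1], [0.002, -0.079, -0.019, -0.067, 0, 0, -1], [0.003, -0.093, -0.023, -0.078, 0, 0, -1], [0.003, -0.108, -0.027, -0.089, 0, 0, -1]]]}}

```text
time: 13.12
ee_pos: [0.5815, 0.0477, 0.3455]
orientation: [[0.999, 0.033, 0.018], [0.037, -0.846, -0.531], [-0.002, 0.532, -0.847]]
ft_force: [-0.4, 0.2, -4.2]
finger_gap: 0.0257
finger_force: 30.0
```

Run:
```python
from h import *
st=get_state();print(st["ee_pos"],st["joints"].round(0),st["ft_force"])
for T in(40,48): go(*pour([.581,.07,.275],T))
```

```text
[0.58146853 0.04773208 0.34554577] [ 20.  20.  75. -30.  95. 108.] [-0.36575493  0.20078335 -4.16807255]
[0.0006, -0.0169, -0.0144, -0.0219, -0.0003, 0.0009]
[0.0007, -0.0332, -0.0266, -0.0441, -0.0004, 0.0009]
```

{"fn": "step_arm", "kwargs": {"motion": [[[0, -0.009, -0.007, -0.011, 0, 0, -1], [0, -0.017, -0.014, -0.022, 0, 0, -1], [0, -0.025, -0.02, -0.033, 0, 0, -1], [0, -0.033, -0.026, -0.044, 0, 0, -1], [0, -0.033, -0.026, -0.044, 0, 0, -1], [0, -0.033, -0.026, -0.044, 0, 0, -1], [0, -0.033, -0.026, -0.044, 0, 0, -1], [0, -0.033, -0.026, -0.044, 0, 0, -1]]]}}

```text
time: 14.12
ee_pos: [0.5812, 0.0684, 0.3484]
orientation: [[0.999, 0.024, 0.027], [0.036, -0.671, -0.741], [0.001, 0.741, -0.671]]
ft_force: [-0.7, -1.0, -2.6]
finger_gap: 0.0262
finger_force: 30.0
```

Run:
```python
from h import *
st=get_state();print(st["ee_pos"],st["joints"].round(0),st["ft_force"])
go(*pour([.581,.06,.30],0))
s=camera("scene");w=camera("top")
cv2.imwrite("pics/d.png",np.hstack([cv2.resize(s["image"][80:320,200:440],(400,400)),cv2.resize(w["image"][80:280,100:300],(400,400))])[:,:,::-1])
```

```text
[0.5811683  0.06837696 0.34839702] [ 28.  25.  76. -43. 101. 116.] [-0.73112672 -1.02650014 -2.57581829]
[-0.0015, 0.0845, 0.0945, 0.1329, -0.0004, 0.0006]
```

View pics/d.png

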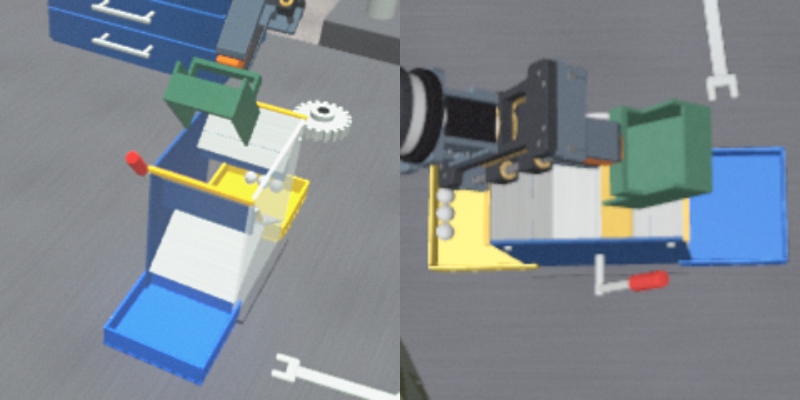

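All three balls lie in the yellow tray (right panel, about (443,212)) and the scoop is empty. I'll level it, carry it back and set it down.

{"fn": "step_arm", "kwargs": {"motion": [[[0, 0.01, 0.012, 0.02, 0, 0, -1], [0, 0.03, 0.035, 0.045, 0, 0, -1], [0, 0.05, 0.058, 0.07, 0, 0, -1], [0, 0.07, 0.078, 0.095, 0, 0, -1], [-0.001, 0.084, 0.094, 0.12, 0, 0, -1], [-0.001, 0.0845, 0.0945, 0.133, 0, 0, -1], [-0.001, 0.0845, 0.0945, 0.133, 0, 0, -1], [-0.001, 0.0845, 0.0945, 0.133, 0, 0, -1]]]}}

```text
time: 15.22
ee_pos: [0.5827, 0.0058, 0.3473]
orientation: [[0.999, 0.037, -0.001], [0.037, -0.999, -0.002], [-0.001, 0.002, -1.0]]
ft_force: [0.1, 0.4, -2.3]
finger_gap: 0.0259
finger_force: 30.0
```

Run:
```python
from h import *
st=get_state();print(st["ee_pos"],st["orientation"].round(3).tolist())
go([.42,-.28,.32],down(1.8))
```

```text
[0.58274578 0.00575593 0.34727418] [[0.999, 0.037, -0.001], [0.037, -0.999, -0.002], [-0.001, 0.002, -1.0]]
[-0.3466, 0.5589, 0.0558, 0.0003, 0.0002, 0.0009]
```

{"fn": "step_arm", "kwargs": {"motion": [[[-0.03, 0.05, 0, 0, 0, 0, -1], [-0.09, 0.15, 0, 0, 0, 0, -1], [-0.15, 0.24, 0, 0, 0, 0, -1], [-0.21, 0.34, 0, 0, 0, 0, -1], [-0.27, 0.43, 0.02, 0, 0, 0, -1], [-0.32, 0.52, 0.04, 0, 0, 0, -1], [-0.346, 0.559, 0.056, 0, 0, 0.001, -1], [-0.346, 0.559, 0.056, 0, 0, 0.001, -1]]]}}

```text
time: 16.23
ee_pos: [0.4198, -0.2801, 0.3188]
orientation: [[1.0, 0.03, -0.002], [0.03, -1.0, 0.0], [-0.002, -0.0, -1.0]]
ft_force: [0.5, -0.1, -3.4]
finger_gap: 0.0257
finger_force: 30.0
```

Run:
```python
from h import *
print(get_state()["ee_pos"])
go([.42,-.28,.077],down(1.8))
```

```text
[ 0.4198219  -0.28009036  0.31877661]
[0.0015, 0.0, 0.4836, -0.0001, 0.0004, -0.0002]
```

{"fn": "step_arm", "kwargs": {"motion": [[[0, 0, 0.06, 0, 0, 0, -1], [0, 0, 0.16, 0, 0, 0, -1], [0, 0, 0.26, 0, 0, 0, -1], [0, 0, 0.36, 0, 0, 0, -1], [0, 0, 0.43, 0, 0, 0, -1], [0, 0, 0.465, 0, 0, 0, -1], [0, 0, 0.478, 0, 0, 0, -1], [0, 0, 0.48, 0, 0, 0, -1]]]}}

```text
time: 17.23
ee_pos: [0.4215, -0.2795, 0.0799]
orientation: [[0.999, 0.032, 0.001], [0.032, -0.999, -0.001], [0.001, 0.001, -1.0]]
ft_force: [-0.3, 0.1, -2.1]
finger_gap: 0.0259
finger_force: 30.0
```

{"fn": "step_arm", "kwargs": {"motion": [[[0, 0, 0.002, 0, 0, 0, -1], [0, 0, 0.005, 0, 0, 0, -1], [0, 0, 0.005, 0, 0, 0, -1]]]}}

```text
time: 17.6
ee_pos: [0.4205, -0.2802, 0.0774]
orientation: [[1.0, 0.03, 0.001], [0.03, -1.0, -0.0], [0.001, 0.0, -1.0]]
ft_force: [0.4, 0.3, -3.1]
finger_gap: 0.0264
finger_force: 30.0
```

{"fn": "step_arm", "kwargs": {"motion": [[[0, 0, 0.002, 0, 0, 0, -1], [0, 0, 0.004, 0, 0, 0, -1], [0, 0, 0.004, 0, 0, 0, -1]]]}}

```text
time: 17.98
ee_pos: [0.4205, -0.2803, 0.076]
orientation: [[1.0, 0.03, 0.001], [0.03, -1.0, -0.001], [0.0, 0.001, -1.0]]
ft_force: [-1.9, 0.7, 4.6]
finger_gap: 0.0257
finger_force: 30.0
```

Contact made; releasing and retreating.

{"fn": "step_arm", "kwargs": {"motion": [[[0, 0, 0, 0, 0, 0, 1], [0, 0, 0, 0, 0, 0, 1], [0, 0, 0, 0, 0, 0, 1], [0, 0, 0, 0, 0, 0, 1], [0, 0, 0, 0, 0, 0, 1], [0, 0, 0, 0, 0, 0, 1], [0, 0, 0, 0, 0, 0, 1], [0, 0, 0, 0, 0, 0, 1]]]}}

```text
time: 18.98
ee_pos: [0.4205, -0.2801, 0.0751]
orientation: [[1.0, 0.03, 0.0], [0.03, -1.0, -0.0], [0.0, 0.0, -1.0]]
ft_force: [-1.3, -0.3, 0.2]
finger_gap: 0.0915
finger_force: 0.0
```

{"fn": "step_arm", "kwargs": {"motion": [[[0, 0, -0.03, 0, 0, 0, 1], [0, 0, -0.1, 0, 0, 0, 1], [0, 0, -0.2, 0, 0, 0, 1], [0, 0, -0.3, 0, 0, 0, 1], [0, 0, -0.4, 0, 0, 0, 1], [-0.1, 0, -0.45, 0, 0, 0, 1], [-0.1, 0, -0.45, 0, 0, 0, 1], [-0.1, 0, -0.45, 0, 0, 0, 1]]]}}

```text
time: 19.98
ee_pos: [0.3705, -0.2815, 0.3004]
orientation: [[1.0, 0.03, 0.001], [0.03, -1.0, -0.0], [0.001, 0.0, -1.0]]
ft_force: [-1.0, 0.3, 0.4]
finger_gap: 0.0913
finger_force: 0.0
```

Run:
```python
from h import *
print(get_state()["finger_gap"])
s=camera("scene");w=camera("top")
cv2.imwrite("pics/e.png",np.hstack([cv2.resize(s["image"][:,:],(430,323)),cv2.resize(w["image"][100:280,100:300],(360,323))])[:,:,::-1])
```

```text
0.09128778452847555
```

View pics/e.png

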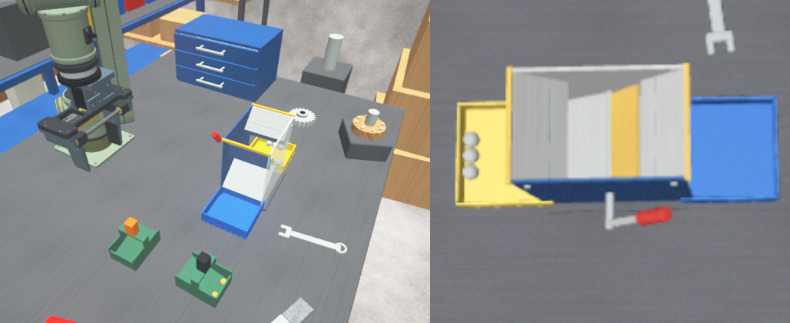

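The scoop stands upright at scene (135,240) and is free of the gripper. The balls rest in the yellow tray and the flap leans to the blue side.

```bash
python3 -c "
from rig import *
print(hand_in())"
```

```text
the job is handed in; nothing more can be done
None
```

The job is handed in: the flap is over on the blue side, all three balls are in the yellow tray, and the empty scoop stands upright on the bench, released. The arm was done at about 20 s of the 70 s; the hand-in returned no verdict, so this rests on the last camera pictures.

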